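# Sort out the stiff locking key on the sample-prep deck

### The arm

A 6-joint arm with a two-finger parallel gripper is mounted at the origin on the work surface. World frame = base frame: x ahead of the robot, y to its left, z up, the work surface at z = 0. Lengths are in mm, angles in rad, forces in N, time in s.
With the tool pointing down it reaches from about 350 to 800 mm from the base axis. Payload 7.3 kg.
Tool frame: the origin (TCP) lies between the finger pads; the fingertips stand 11 mm ahead of it and the grasp point (between the pads) lies 8 mm behind it; z points along the fingers, y is the line along which they close (so a half turn about z gives the same grasp; the last joint's range is limited). The gripper opens to 85 mm and grips with 20 to 120 N. Pads are 22 mm wide; open, the fingers measure 114 mm over their backs; the gripper's body (76 mm by 85 mm) begins 54 mm behind the grasp point. The pads swing forward as they close: fully open they stand 13 mm farther back than shut.
Start: joints at [1.093, 0.342, 1.524, -0, 1.275, -0.146], TCP at [171.002, 496.389, 242.322] pointing down, gripper open.
Joint ranges: [-2.53, 2.53], [-0.77, 2.02], [0.04, 2.7], [-1, 4.14], [0.28, 2.66], [-3.11, 3.11]. Speed limits (rad/s): [2.57, 2.57, 3.14, 3.14, 3.14, 3.14].

### API

Orientations are given as a unit quaternion [w, x, y, z].
In Python, from plant import r gives the robot as it stands. The module is installed in compiled form; this text tells all that it offers.
- The arm moves only by the tool jog_arm, never from a script. Its argument "moves" is a list that holds one entry, the list of rows, each a list of 4 numbers: the shift along the world's x, y, z in cm, then the turn about the world's z in degrees. A call has 1 to 12 rows; each row shifts and turns the commanded pose from where the row before left it; what a row does not reach is not made up. A row lasts 1/10 s, in which the tool goes at most 50 mm and 8.59 degrees, less where a joint would pass 70% of its speed; a pose out of reach is approached as far as the arm can. A call is refused whole if a number of a shift passes 5 or a number of a turn 8.59, either way. A call with a gripper value outside its range is refused whole. "hand" is the opening in per cent of the stroke, from 0 (shut) to 100 (fully open), set as the call begins (left out, the last holds). The fingers move at their own pace and stop on an object; "squeeze" is the grip in N (left out, the last holds). Time passes only in rows, so rows that do not move let the fingers close. It gives the time, the measured TCP pose, the force, the opening and the grip force at its end, in the units of the state.
- r.observe(): the state, without advancing time (a new reading comes with each control period).
- r.snapshot(name): name is "scene" or "side" or "wrist"; returns (picture, depth): 384x512x3 uint8, red, green, blue; 384x512 float32, mm along the optical axis (not along the pixel's ray), 0 where there is no reading.
- r.camera_model(name): a dict with "fovy" (degrees; the focal length in pixels is half the picture's height over the tangent of half this angle, whatever the lens; pixels are square), "cx", "cy" (the principal point, pixels), "R" (3x3) and "t" (3): a world point X has camera coordinates R X + t. Camera axes: x right, y down, z forward; pixel columns grow to the right and rows downward; lengths in mm; the calibration is good to about 2 mm. The wrist camera is an equidistant fisheye: a pixel r from the principal point sees the ray r / f radians off the axis. A picture is of the moment at which its call begins: read the wrist's pose just before it. camera_model takes no time and is no camera call; for the wrist camera it gives the pose at the moment of the call.
- r.close_job(): hands the job in; it is judged then, once.
The state is a dict: "time_s": time; "qpos": joint angles; "joint_velocities": joint speeds; "joint_efforts": joint torques, N m; "tool_pos": TCP position; "eef_rot": TCP orientation; "ft_force": force on the tool from outside, world axes, zero at the start; "ft_torque": the same for the moment, N m; "gripper_width": finger opening in mm; "grip_force": force on a finger pad.
Only numpy, scipy, OpenCV 4.12 (cv2) and the standard library are available. Lean on these libraries where they do the work, as an engineer would, in place of code of your own. Each camera call takes 0.05 s, during which the arm holds its last target. There are 200 camera calls.

### The job

Check the four blue keys in the black nest by feel: press each slowly until it clicks, never with more than 18 N; good keys click at about 4 N and are left locked down in their pockets. One key is far too stiff to click: do not force it, but lift that module out by its housing and leave it standing upright, key still up, on the floor of the blue tray. Leave the bottle, jar and screwdriver alone.

Things in the scene. Friction and masses are not known exactly. Their poses are not given: they have to be found in the camera images.
- module_a: one of four outwardly identical push-to-lock key modules: grey housing 40 x 40 x 45 mm (height) with a round blue key on top, 0.10 to 0.16 kg, loose, to be lifted by the housing, not by the key; origin at the centre of the housing's underside, z up, sides along x and y. It stands in a pocket of the nest with its upper 31 mm free. The letters say nothing of which module is bad.
- top_a (a point): centre of the top face of the blue key (28 mm diameter) of module_a; 14 mm above the housing's top while the key is up, 6 mm above it when locked down. Press at 12 mm/s or slower with a force stop of about 6 N: the stop overshoots, by over 10 N when faster
- cap_a (a joint): how far the key of module_a is pressed, m: 0 up, about 0.008 clicked and locked down, 0.0115 hard stop. A good key resists with 3.5 to 4 N at most, near 2 mm; past 4 mm it snaps down by itself (the click) and stays locked at 8 mm when let go; beyond 8 mm a cushion stiffens (about 3 N at 9 mm, 6 N at 10 mm, 9 N at 11 mm). The bad key has the same travel but needs about 23 N: it resists with 10 N at 0.5 mm and 15 N at 1 mm, and springs back up when let go
- module_b: one of four outwardly identical push-to-lock key modules: grey housing 40 x 40 x 45 mm (height) with a round blue key on top, 0.10 to 0.16 kg, loose, to be lifted by the housing, not by the key; origin at the centre of the housing's underside, z up, sides along x and y. It stands in a pocket of the nest with its upper 31 mm free. The letters say nothing of which module is bad.
- top_b (a point): centre of the top face of the blue key (28 mm diameter) of module_b; 14 mm above the housing's top while the key is up, 6 mm above it when locked down. Press at 12 mm/s or slower with a force stop of about 6 N: the stop overshoots, by over 10 N when faster
- cap_b (a joint): how far the key of module_b is pressed, m: 0 up, about 0.008 clicked and locked down, 0.0115 hard stop. A good key resists with 3.5 to 4 N at most, near 2 mm; past 4 mm it snaps down by itself (the click) and stays locked at 8 mm when let go; beyond 8 mm a cushion stiffens (about 3 N at 9 mm, 6 N at 10 mm, 9 N at 11 mm). The bad key has the same travel but needs about 23 N: it resists with 10 N at 0.5 mm and 15 N at 1 mm, and springs back up when let go
- module_c: one of four outwardly identical push-to-lock key modules: grey housing 40 x 40 x 45 mm (height) with a round blue key on top, 0.10 to 0.16 kg, loose, to be lifted by the housing, not by the key; origin at the centre of the housing's underside, z up, sides along x and y. It stands in a pocket of the nest with its upper 31 mm free. The letters say nothing of which module is bad.
- top_c (a point): centre of the top face of the blue key (28 mm diameter) of module_c; 14 mm above the housing's top while the key is up, 6 mm above it when locked down. Press at 12 mm/s or slower with a force stop of about 6 N: the stop overshoots, by over 10 N when faster
- cap_c (a joint): how far the key of module_c is pressed, m: 0 up, about 0.008 clicked and locked down, 0.0115 hard stop. A good key resists with 3.5 to 4 N at most, near 2 mm; past 4 mm it snaps down by itself (the click) and stays locked at 8 mm when let go; beyond 8 mm a cushion stiffens (about 3 N at 9 mm, 6 N at 10 mm, 9 N at 11 mm). The bad key has the same travel but needs about 23 N: it resists with 10 N at 0.5 mm and 15 N at 1 mm, and springs back up when let go
- module_d: one of four outwardly identical push-to-lock key modules: grey housing 40 x 40 x 45 mm (height) with a round blue key on top, 0.10 to 0.16 kg, loose, to be lifted by the housing, not by the key; origin at the centre of the housing's underside, z up, sides along x and y. It stands in a pocket of the nest with its upper 31 mm free. The letters say nothing of which module is bad.
- top_d (a point): centre of the top face of the blue key (28 mm diameter) of module_d; 14 mm above the housing's top while the key is up, 6 mm above it when locked down. Press at 12 mm/s or slower with a force stop of about 6 N: the stop overshoots, by over 10 N when faster
- cap_d (a joint): how far the key of module_d is pressed, m: 0 up, about 0.008 clicked and locked down, 0.0115 hard stop. A good key resists with 3.5 to 4 N at most, near 2 mm; past 4 mm it snaps down by itself (the click) and stays locked at 8 mm when let go; beyond 8 mm a cushion stiffens (about 3 N at 9 mm, 6 N at 10 mm, 9 N at 11 mm). The bad key has the same travel but needs about 23 N: it resists with 10 N at 0.5 mm and 15 N at 1 mm, and springs back up when let go
- nest: black test nest, a fixed block 80 (x) x 320 (y) x 20 mm high; origin at the centre of its underside; four square pockets 43 mm wide and 14 mm deep (floor 6 mm above the table) in a row along its y axis at -112.5, -37.5, +37.5 and +112.5 mm
- tray: blue repair tray, fixed, open on top: 120 (x) x 130 (y) x 25 mm high outside, walls 4 mm, floor 4 to 5 mm thick; origin at the centre of its underside
- bottle: bystander: white reagent bottle, 44 mm diameter, 85 mm high; origin at the centre of its base
- jar: bystander: squat amber jar with black cap, 50 mm diameter, 50 mm high; origin at the centre of its base
- driver: bystander: screwdriver lying on the deck along its own x axis; origin under its middle
Things that resemble listed ones, but are neither listed nor needed, are in the scene too. What is shaped like the module_d but red is not meant.

How it is judged:
By the outcome, as a careful person would: the job done as asked, in the order asked, and still so for the second after the job is handed in, with the robot touching nothing.
It also fails if it takes over 58 s, if anything falls off the work surface, if the arm or the gripper's body presses on something with over 40 N, if the wrist force passes 120 N, or if a joint passes its speed limit or range.

## Working session

There is one attempt and no reset: what is moved stays moved. The work goes in short steps, Python scripts to look and compute and a tool call to move; the robot and the scene stay as the last step left them, time stands still between calls to the robot, and variables do not carry over. Pictures are saved under pics/ and viewed, at most 10 in all, crops included, and the job is handed in when it is done.

Besides the shell and the picture viewer there is one more tool, called after "Emit:" as name(argument=value, ...) on one line, values as JSON. jog_arm: Moves the arm, as the interface text tells. Its arguments: {"type":"object","properties":{"moves":{"type":"array"},"hand":{"type":"number"},"squeeze":{"type":"number"}},"required":["moves"]}

```bash
mkdir -p pics; cat > h.py <<'E'
import numpy as np, cv2
from plant import r
def cloud(name):
    m=r.camera_model(name); p,d=r.snapshot(name)
    f=192/np.tan(np.radians(m['fovy'])/2)
    v,u=np.mgrid[:384,:512]
    X=np.dstack([(u-m['cx'])/f*d,(v-m['cy'])/f*d,d])
    W=(X-np.array(m['t']))@np.array(m['R'])
    W[d==0]=np.nan
    return p,W
E
python3 - <<'E'
from h import *
for n in('scene','side'):
    p,W=cloud(n); np.savez(n,p=p,W=W); cv2.imwrite(f'pics/{n}.png',p[:,:,::-1])
    h=cv2.cvtColor(p,cv2.COLOR_RGB2HSV)
    m=((h[...,0]>95)&(h[...,0]<130)&(h[...,1]>110)&(h[...,2]>50)).astype('uint8')
    k,l,s,c=cv2.connectedComponentsWithStats(m)
    for i in range(1,k):
        if s[i,4]>40:
            w=W[l==i]; print(n,s[i],c[i].round(),np.nanmedian(w,0).round(1),np.nanpercentile(w,[2],axis=0).round(),np.nanpercentile(w,[98],axis=0).round())
o=r.observe();print(o['time_s'],o['tool_pos'],o['eef_rot'],o['ft_force'],o['gripper_width'])
E
```

```text
scene [113 115   7   9  41] [117. 118.] [ 482.  -599.1   41. ] [[ 455. -629.   27.]] [[ 489. -593.   51.]]
scene [123 127   7   9  44] [127. 131.] [ 511.3 -540.    41.8] [[ 485. -569.   26.]] [[ 520. -533.   51.]]
scene [193 153  10  10  52] [198. 158.] [ 519.9 -291.5   55.9] [[ 503. -311.   46.]] [[ 531. -283.   61.]]
scene [226 168  11  10  60] [231. 173.] [ 533.  -182.3   61.2] [[ 464. -222.   -1.]] [[ 542. -170.   66.]]
scene [253 176  11  11  59] [258. 181.] [ 526.1 -107.4   62.6] [[ 455. -137.   -2.]] [[535. -96.  66.]]
scene [281 185  11  10  64] [286. 190.] [519.  -32.4  62.6] [[450. -49.  -1.]] [[529. -22.  67.]]
scene [194 191  10  11  60] [199. 196.] [ 635.3 -219.1   56.9] [[ 580. -255.   -1.]] [[ 644. -210.   61.]]
scene [309 193  12  11  69] [314. 198.] [512.6  40.3  62.4] [[440.  23.  -3.]] [[522.  53.  67.]]
scene [500 215  12  14 123] [507. 221.] [314.8 494.6  12.3] [[292. 480.   7.]] [[331. 505.  15.]]
scene [ 369  222   67   63 2689] [403. 253.] [522.8 284.7   3.5] [[468. 219.  -1.]] [[588. 345.  25.]]
scene [485 223  18  14 187] [494. 229.] [354.6 468.8  12.2] [[33
[... 1286 characters left out ...]
 [[520.  54.  67.]]
side [218 174  12  13  88] [223. 181.] [513.5 -39.9  63.9] [[501. -46.  20.]] [[526.  20.  66.]]
side [223 200  13  14 100] [229. 207.] [ 519.8 -113.8   64.7] [[ 508. -121.   22.]] [[533. -64.  67.]]
side [229 229  14  16 112] [235. 237.] [ 527.4 -188.3   64.6] [[ 515. -196.   52.]] [[ 540. -170.   67.]]
side [283 243  14  15 103] [290. 251.] [ 627.9 -229.7   58.4] [[ 618. -236.   47.]] [[ 641. -211.   61.]]
side [227 284  15  17 122] [234. 292.] [ 514.2 -299.4   58.8] [[ 503. -308.   49.]] [[ 527. -282.   61.]]
0.1 [170.83253604 496.07212299 241.70232677] [-2.15596781e-04  1.65164784e-01  9.86265753e-01 -6.42772848e-04] [0.23537285 0.08009514 0.08788298] 85.3388946077461
```

```bash
python3 - <<'E'
from h import *
for n in('scene','side'):
    z=np.load(n+'.npz');p,W=z['p'],z['W']
    h=cv2.cvtColor(p,cv2.COLOR_RGB2HSV)
    m=(h[...,0]>95)&(h[...,0]<130)&(h[...,1]>60)&(abs(W[...,2]-65)<3)&(abs(W[...,0]-525)<40)&(W[...,1]>-230)&(W[...,1]<80)
    k,l,s,c=cv2.connectedComponentsWithStats(m.astype('uint8'))
    for i in range(1,k):
        if s[i,4]>15:
            w=W[l==i]; print(n,s[i,4],((w.min(0)+w.max(0))/2).round(1),w.mean(0).round(1),np.ptp(w,0).round())
a=cv2.imread('pics/scene.png')[130:280,170:450];b=cv2.imread('pics/side.png')[70:320,120:380]
cv2.imwrite('pics/c1.png',cv2.resize(a,None,fx=2.8,fy=2.8)); cv2.imwrite('pics/c2.png',cv2.resize(b,None,fx=2.3,fy=2.3))
E
```

```text
scene 26 [ 528.9 -182.3   64.6] [ 528.  -181.6   64. ] [25. 25.  5.]
scene 39 [ 521.7 -108.5   64.2] [ 523.9 -108.3   63.8] [27. 25.  4.]
scene 38 [515.2 -34.5  64.4] [516.2 -33.8  63.8] [28. 25.  5.]
scene 49 [508.5  40.4  64.6] [509.4  40.4  64.2] [29. 26.  5.]
side 58 [507.2  41.8  65.4] [507.7  40.7  65.6] [26. 27.  4.]
side 69 [513.9 -33.2  64.9] [514.3 -35.   64.8] [25. 29.  6.]
side 81 [ 520.6 -108.3   65. ] [ 521.1 -109.3   65.1] [26. 26.  6.]
side 92 [ 527.8 -182.9   64.9] [ 527.8 -183.7   64.9] [26. 25.  6.]
```

View pics/scene.png

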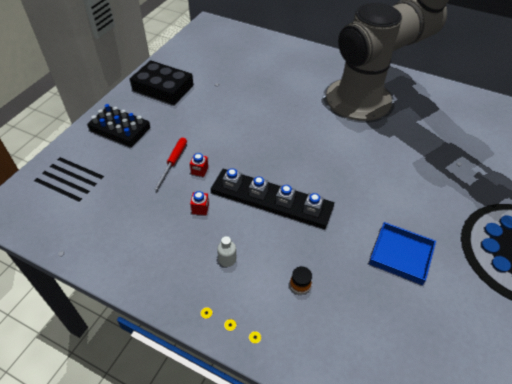

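View pics/c2.png

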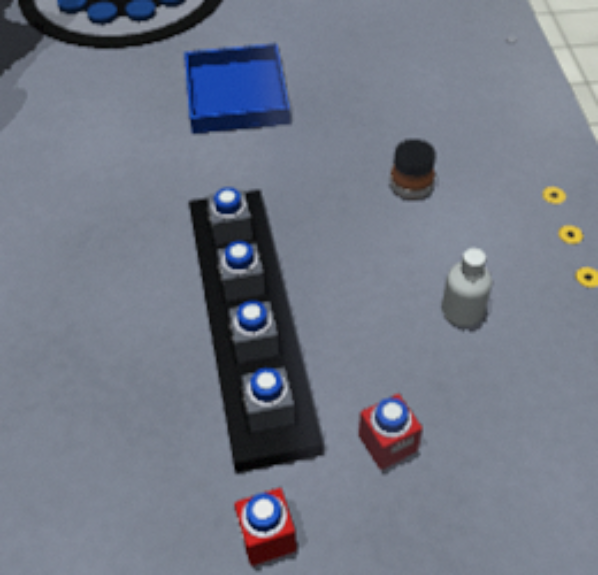

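The four grey modules stand in the black nest at scene pixels (231,174), (258,183), (286,192) and (314,201). Things that could be mistaken for them are the red lookalikes at (199,163) and (199,201) and the pegged block at (118,125). The crop confirms grey housings in the nest. The tray is at (403,253).

Emit:
jog_arm(moves=[[[2.8,-3.8,-0.9,2],[2.8,-3.8,-0.9,2],[2.8,-3.8,-0.9,2],[2.8,-3.8,-0.9,2],[2.8,-3.8,-0.9,2],[2.8,-3.8,-0.9,2],[2.8,-3.8,-0.9,2],[2.8,-3.8,-0.9,2],[2.8,-3.8,-0.9,2],[2.8,-3.8,-0.9,2],[2.8,-3.8,-0.9,2],[2.8,-3.8,-0.9,2]]], hand=0)

```text
time_s: 1.3
tool_pos: [507.7, 38.6, 133.7]
eef_rot: [-0.0, -0.044, 0.999, 0.0]
ft_force: [0.5, 0.8, -0.8]
gripper_width: -0.3
grip_force: 0.0
```

Emit:
jog_arm(moves=[[[0,0,0,0],[0,0,0,0]]])

```text
time_s: 1.5
tool_pos: [506.7, 39.6, 133.5]
eef_rot: [-0.001, -0.042, 0.999, 0.0]
ft_force: [-0.7, -0.0, -0.5]
gripper_width: 0.4
grip_force: 0.0
```

Emit:
jog_arm(moves=[[[0.1,0.1,-2.5,0],[0,0,-1.6,0],[0,0,-0.7,0],[0,0,-0.3,0],[0,0,0,0],[0,0,0,0]]])

```text
time_s: 2.1
tool_pos: [508.4, 41.7, 84.1]
eef_rot: [0.001, -0.044, 0.999, -0.0]
ft_force: [0.6, 0.2, -0.1]
gripper_width: 0.5
grip_force: 0.0
```

Emit:
jog_arm(moves=[[[0,0,-0.1,0],[0,0,-0.1,0],[0,0,-0.1,0],[0,0,-0.1,0],[0,0,0,0]]])

```text
time_s: 2.6
tool_pos: [507.9, 41.3, 79.2]
eef_rot: [-0.0, -0.043, 0.999, 0.0]
ft_force: [-0.3, 0.0, 0.1]
gripper_width: -0.3
grip_force: 0.0
```

Emit:
jog_arm(moves=[[[0,0,-0.05,0],[0,0,-0.05,0],[0,0,0,0]]])

```text
time_s: 2.9
tool_pos: [508.0, 41.4, 78.2]
eef_rot: [-0.0, -0.044, 0.999, 0.0]
ft_force: [0.4, -0.3, -0.2]
gripper_width: 0.5
grip_force: 0.0
```

Emit:
jog_arm(moves=[[[0,0,-0.05,0],[0,0,0,0]]])

```text
time_s: 3.1
tool_pos: [508.0, 41.4, 77.7]
eef_rot: [-0.0, -0.044, 0.999, 0.0]
ft_force: [-0.7, 0.4, 0.1]
gripper_width: 0.2
grip_force: 0.0
```

Emit:
jog_arm(moves=[[[0,0,-0.05,0],[0,0,-0.05,0],[0,0,0,0]]])

```text
time_s: 3.4
tool_pos: [508.0, 41.4, 76.8]
eef_rot: [-0.0, -0.044, 0.999, 0.0]
ft_force: [0.7, -0.2, -0.6]
gripper_width: -0.2
grip_force: 0.0
```

Emit:
jog_arm(moves=[[[0,0,-0.05,0],[0,0,0,0]]])

```text
time_s: 3.6
tool_pos: [508.0, 41.4, 76.3]
eef_rot: [-0.0, -0.044, 0.999, 0.0]
ft_force: [-0.1, 0.6, -0.6]
gripper_width: 0.4
grip_force: 0.0
```

Emit:
jog_arm(moves=[[[0,0,-0.05,0],[0,0,0,0]]])

```text
time_s: 3.8
tool_pos: [508.1, 41.4, 76.0]
eef_rot: [0.0, -0.044, 0.999, 0.0]
ft_force: [-0.6, -0.7, 0.6]
gripper_width: -0.1
grip_force: 0.9
```

Emit:
jog_arm(moves=[[[0,0,-0.05,0],[0,0,0,0]]])

```text
time_s: 4.0
tool_pos: [508.1, 41.4, 75.8]
eef_rot: [0.0, -0.044, 0.999, 0.0]
ft_force: [-1.3, -0.5, 5.4]
gripper_width: 0.2
grip_force: 2.8
```

Emit:
jog_arm(moves=[[[0,0,-0.05,0],[0,0,0,0]]])

```text
time_s: 4.2
tool_pos: [508.2, 41.4, 75.6]
eef_rot: [0.0, -0.044, 0.999, -0.0]
ft_force: [-2.2, -0.0, 9.1]
gripper_width: 0.0
grip_force: 4.4
```

Emit:
jog_arm(moves=[[[0,0,1.5,0],[0.35,-3.8,0,0],[0.35,-3.7,0,0],[0,0,0,0],[0,0,-0.9,0],[0,0,-0.3,0],[0,0,0,0],[0,0,0,0]]])

```text
time_s: 5.0
tool_pos: [514.8, -32.7, 77.5]
eef_rot: [-0.0, -0.044, 0.999, 0.0]
ft_force: [0.6, -0.8, -0.0]
gripper_width: 0.0
grip_force: 0.0
```

Emit:
jog_arm(moves=[[[0,0,-0.05,0],[0,0,-0.05,0],[0,0,0,0]]])

```text
time_s: 5.3
tool_pos: [515.0, -33.4, 76.9]
eef_rot: [0.0, -0.044, 0.999, 0.0]
ft_force: [-0.1, 0.0, 0.2]
gripper_width: 0.2
grip_force: 0.0
```

Emit:
jog_arm(moves=[[[0,0,-0.05,0],[0,0,-0.05,0],[0,0,-0.05,0],[0,0,0,0]]])

```text
time_s: 5.7
tool_pos: [515.0, -33.6, 75.4]
eef_rot: [0.0, -0.043, 0.999, 0.0]
ft_force: [-0.7, -0.0, 1.3]
gripper_width: -0.1
grip_force: 0.8
```

Emit:
jog_arm(moves=[[[0,0,-0.1,0],[0,0,-0.1,0],[0,0,0,0]]])

```text
time_s: 6.0
tool_pos: [515.1, -33.6, 73.4]
eef_rot: [0.0, -0.043, 0.999, 0.0]
ft_force: [-0.9, 0.7, 3.8]
gripper_width: 0.1
grip_force: 1.7
```

Emit:
jog_arm(moves=[[[0,0,-0.1,0],[0,0,-0.1,0],[0,0,-0.1,0],[0,0,-0.1,0],[0,0,-0.1,0],[0,0,-0.1,0],[0,0,0,0]]])

```text
time_s: 6.7
tool_pos: [515.0, -33.6, 67.3]
eef_rot: [-0.0, -0.044, 0.999, 0.0]
ft_force: [-0.6, 1.0, 2.1]
gripper_width: -0.3
grip_force: 1.0
```

Emit:
jog_arm(moves=[[[0,0,-0.05,0],[0,0,0,0],[0,0,2.4,0],[0.35,-3.7,0,0],[0.35,-3.7,0,0],[0,0,0,0],[0,0,-1.0,0],[0,0,-0.3,0],[0,0,0,0],[0,0,0,0]]])

```text
time_s: 7.7
tool_pos: [521.8, -106.6, 77.5]
eef_rot: [-0.0, -0.044, 0.999, 0.0]
ft_force: [0.4, 0.3, 0.0]
gripper_width: 0.2
grip_force: 0.0
```

Emit:
jog_arm(moves=[[[0,0,-0.05,0],[0,0,-0.05,0],[0,0,0,0]]])

```text
time_s: 8.0
tool_pos: [522.1, -107.5, 76.9]
eef_rot: [0.0, -0.044, 0.999, -0.0]
ft_force: [0.7, -0.4, 0.1]
gripper_width: -0.1
grip_force: 0.0
```

Emit:
jog_arm(moves=[[[0,0,-0.05,0],[0,0,-0.05,0],[0,0,-0.05,0],[0,0,0,0]]])

```text
time_s: 8.4
tool_pos: [522.0, -107.7, 75.4]
eef_rot: [0.0, -0.043, 0.999, 0.0]
ft_force: [0.4, 0.5, 1.2]
gripper_width: -0.6
grip_force: 0.7
```

Emit:
jog_arm(moves=[[[0,0,-0.1,0],[0,0,-0.1,0],[0,0,0,0]]])

```text
time_s: 8.7
tool_pos: [522.1, -107.6, 73.3]
eef_rot: [0.0, -0.044, 0.999, 0.0]
ft_force: [-0.6, 0.6, 3.3]
gripper_width: 0.2
grip_force: 1.6
```

Emit:
jog_arm(moves=[[[0,0,-0.1,0],[0,0,-0.1,0],[0,0,-0.1,0],[0,0,-0.1,0],[0,0,-0.1,0],[0,0,-0.1,0],[0,0,-0.05,0],[0,0,0,0]]])

```text
time_s: 9.5
tool_pos: [522.0, -107.6, 66.9]
eef_rot: [-0.0, -0.044, 0.999, 0.0]
ft_force: [-1.9, 0.2, 2.5]
gripper_width: 0.1
grip_force: 1.4
```

Emit:
jog_arm(moves=[[[0,0,2.4,0],[0.3,-3.8,0,0],[0.3,-3.7,0,0],[0,0,0,0],[0,0,-1.0,0],[0,0,-0.3,0],[0,0,0,0],[0,0,0,0]]])

```text
time_s: 10.3
tool_pos: [527.9, -181.7, 77.5]
eef_rot: [-0.0, -0.044, 0.999, 0.0]
ft_force: [0.2, 0.6, 0.2]
gripper_width: 0.3
grip_force: 0.0
```

Emit:
jog_arm(moves=[[[0,0,-0.05,0],[0,0,-0.05,0],[0,0,0,0]]])

```text
time_s: 10.6
tool_pos: [528.1, -182.5, 76.9]
eef_rot: [0.0, -0.044, 0.999, 0.0]
ft_force: [-0.4, -0.8, 0.1]
gripper_width: -0.3
grip_force: 0.0
```

Emit:
jog_arm(moves=[[[0,0,-0.05,0],[0,0,-0.05,0],[0,0,-0.05,0],[0,0,0,0]]])

```text
time_s: 11.0
tool_pos: [528.1, -182.7, 75.4]
eef_rot: [0.0, -0.044, 0.999, 0.0]
ft_force: [-0.1, 1.2, 2.2]
gripper_width: 0.3
grip_force: 0.8
```

Emit:
jog_arm(moves=[[[0,0,-0.1,0],[0,0,-0.1,0],[0,0,0,0]]])

```text
time_s: 11.3
tool_pos: [528.1, -182.7, 73.4]
eef_rot: [0.0, -0.044, 0.999, -0.0]
ft_force: [-1.6, 0.3, 3.6]
gripper_width: 0.1
grip_force: 1.9
```

Emit:
jog_arm(moves=[[[0,0,-0.1,0],[0,0,-0.1,0],[0,0,-0.1,0],[0,0,-0.1,0],[0,0,-0.1,0],[0,0,-0.1,0],[0,0,-0.05,0],[0,0,0,0]]])

```text
time_s: 12.1
tool_pos: [528.0, -182.6, 67.0]
eef_rot: [-0.0, -0.044, 0.999, 0.0]
ft_force: [-1.0, 0.9, 2.4]
gripper_width: 0.0
grip_force: 1.6
```

Emit:
jog_arm(moves=[[[0,0,3,0],[0,0,3,0],[-0.4,4.5,0,0],[-0.4,4.5,0,0],[-0.4,4.5,0,0],[-0.4,4.5,0,0],[-0.4,4.4,0,0],[0,0,0,0],[0,0,0,0],[0,0,0,0]]], hand=68, squeeze=30)

```text
time_s: 13.1
tool_pos: [508.3, 40.6, 126.8]
eef_rot: [0.0, -0.043, 0.999, -0.0]
ft_force: [-0.1, -0.2, 0.7]
gripper_width: 58.0
grip_force: 0.0
```

```bash
python3 - <<'E'
from h import *
p,W=cloud('side'); cv2.imwrite('pics/s2.png',cv2.resize(p[60:310,130:330,::-1],None,fx=2.3,fy=2.3,interpolation=2))
h=cv2.cvtColor(p,cv2.COLOR_RGB2HSV)
m=(h[...,0]>95)&(h[...,0]<130)&(h[...,1]>60)&(W[...,2]>50)&(W[...,2]<69)&(abs(W[...,0]-520)<35)&(W[...,1]>-230)&(W[...,1]<80)
k,l,s,c=cv2.connectedComponentsWithStats(m.astype('uint8'))
for i in range(1,k):
    if s[i,4]>15: w=W[l==i]; print(np.median(w,0).round(1),np.percentile(w[:,2],90))
m=(h[...,0]>95)&(h[...,0]<130)&(h[...,1]>110)&(W[...,1]>200)&(W[...,1]<370)&(W[...,0]>450)
q=W[m][:,:2].astype('float32'); print(cv2.minAreaRect(q)); print(r.observe()['gripper_width'],r.observe()['tool_pos'])
E
```

```text
[507.3  34.9  64.1] 66.65276392915663
[514.4 -35.2  56.6] 58.47638819415231
[ 520.9 -110.3   56.5] 58.20556651092179
[ 527.2 -184.6   56.8] 58.07729098218189
((525.8165283203125, 282.02691650390625), (121.7226791381836, 134.0771942138672), 1.6787902116775513)
58.20727678742702 [508.28394378  40.2466762  126.7600674 ]
```

View pics/s2.png

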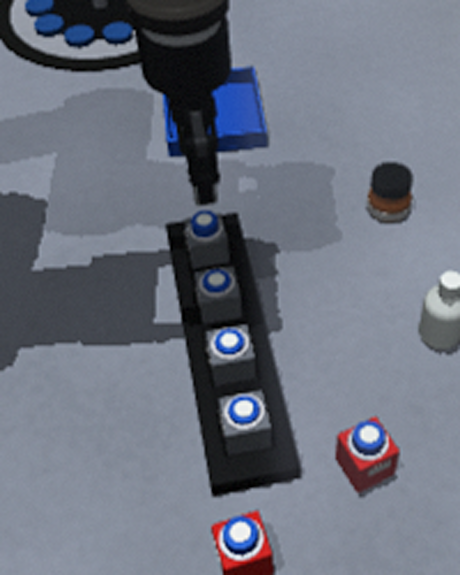

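Three keys are locked about 8 mm lower, at crop pixels (216,282), (229,342) and (244,410). The stiff one at (204,222) is still up, so I'll grasp it by its housing.

Emit:
jog_arm(moves=[[[0,0.05,-2.5,0],[0,0,-2.5,0],[0,0,-2,0],[0,0,-1.2,0],[0,0,-0.7,0],[0,0,-0.4,0],[0,0,0,0],[0,0,0,0]]])

```text
time_s: 13.95
tool_pos: [508.5, 41.8, 34.4]
eef_rot: [0.001, -0.043, 0.999, -0.0]
ft_force: [0.2, 0.1, 0.5]
gripper_width: 58.2
grip_force: 0.0
```

Emit:
jog_arm(moves=[[[0,0,0,0],[0,0,0,0],[0,0,0,0],[0,0,0,0],[0,0,0,0],[0,0,0,0]]], hand=20)

```text
time_s: 14.55
tool_pos: [508.6, 41.9, 34.6]
eef_rot: [0.001, -0.044, 0.999, -0.0]
ft_force: [-0.9, -0.6, 5.2]
gripper_width: 39.5
grip_force: 31.9
```

Emit:
jog_arm(moves=[[[0,0,0.3,0],[0,0,0.5,0],[0,0,0.8,0],[0,0,1,0],[0,0,1.4,0],[0,0,1.5,0],[0,0,1.5,0],[0,0,0,0],[0,0,0,0]]])

```text
time_s: 15.45
tool_pos: [508.0, 41.9, 104.1]
eef_rot: [0.0, -0.044, 0.999, 0.0]
ft_force: [0.3, -0.1, -2.7]
gripper_width: 39.2
grip_force: 31.1
```

```bash
python3 - <<'E'
from h import *
p,W=cloud('side'); cv2.imwrite('pics/s3.png',cv2.resize(p[60:310,130:330,::-1],None,fx=2.3,fy=2.3,interpolation=2))
E
```

```text
(no output)
```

View pics/s3.png

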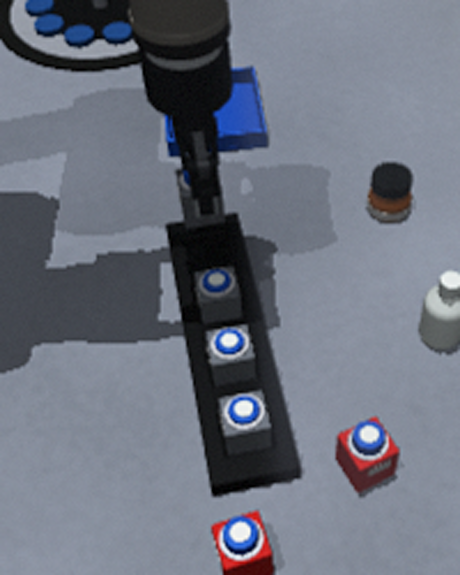

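Emit:
jog_arm(moves=[[[0.2,2.5,0,0],[0.3,4,0,0],[0.3,4,0,0],[0.3,4,0,0],[0.3,4,0,0],[0.2,3,0,0],[0.2,2.0,0,0],[0,0.5,0,0],[0,0,0,0],[0,0,0,0]]])

```text
time_s: 16.5
tool_pos: [525.7, 280.9, 103.2]
eef_rot: [-0.001, -0.043, 0.999, -0.0]
ft_force: [0.1, 0.5, -2.1]
gripper_width: 39.6
grip_force: 31.1
```

Emit:
jog_arm(moves=[[[0,0,-2,0],[0,0,-2,0],[0,0,-1.5,0],[0,0,-0.8,0],[0,0,-0.3,0],[0,0,0,0],[0,0,0,0]]])

```text
time_s: 17.2
tool_pos: [526.6, 281.8, 38.6]
eef_rot: [0.001, -0.043, 0.999, 0.0]
ft_force: [0.1, -0.3, -1.2]
gripper_width: 39.3
grip_force: 31.1
```

Emit:
jog_arm(moves=[[[0,0,-0.1,0],[0,0,-0.1,0],[0,0,-0.1,0],[0,0,0,0],[0,0,0,0]]])

```text
time_s: 17.7
tool_pos: [526.0, 281.9, 34.8]
eef_rot: [-0.0, -0.044, 0.999, 0.0]
ft_force: [-0.5, -0.4, -2.3]
gripper_width: 39.8
grip_force: 31.1
```

Emit:
jog_arm(moves=[[[0,0,-0.05,0],[0,0,-0.05,0],[0,0,0,0],[0,0,0,0]]])

```text
time_s: 18.1
tool_pos: [526.0, 281.9, 33.8]
eef_rot: [-0.0, -0.044, 0.999, 0.0]
ft_force: [0.8, -0.2, -1.5]
gripper_width: 39.6
grip_force: 31.1
```

Emit:
jog_arm(moves=[[[0,0,-0.05,0],[0,0,0,0]]])

```text
time_s: 18.3
tool_pos: [526.0, 281.8, 33.3]
eef_rot: [-0.0, -0.044, 0.999, 0.0]
ft_force: [0.2, 0.0, -2.1]
gripper_width: 39.3
grip_force: 31.1
```

Emit:
jog_arm(moves=[[[0,0,-0.05,0],[0,0,0,0]]])

```text
time_s: 18.5
tool_pos: [526.0, 281.9, 32.8]
eef_rot: [-0.0, -0.044, 0.999, 0.0]
ft_force: [0.3, -0.8, -1.8]
gripper_width: 39.6
grip_force: 31.1
```

Emit:
jog_arm(moves=[[[0,0,-0.05,0],[0,0,0,0]]])

```text
time_s: 18.7
tool_pos: [526.0, 281.9, 32.6]
eef_rot: [0.0, -0.044, 0.999, 0.0]
ft_force: [-1.5, -0.6, 1.6]
gripper_width: 39.4
grip_force: 31.4
```

Emit:
jog_arm(moves=[[[0,0,-0.05,0],[0,0,0,0]]])

```text
time_s: 18.9
tool_pos: [526.0, 281.9, 32.6]
eef_rot: [0.0, -0.044, 0.999, 0.0]
ft_force: [-1.5, -1.4, 6.0]
gripper_width: 39.7
grip_force: 32.0
```

Emit:
jog_arm(moves=[[[0,0,0.03,0],[0,0,0,0],[0,0,0,0],[0,0,0,0],[0,0,0,0],[0,0,0,0]]], hand=72)

```text
time_s: 19.5
tool_pos: [526.0, 281.9, 32.1]
eef_rot: [-0.0, -0.044, 0.999, 0.0]
ft_force: [-0.0, 0.4, -0.2]
gripper_width: 61.4
grip_force: 0.0
```

Emit:
jog_arm(moves=[[[0,0,0.5,0],[0,0,1.5,0],[0,0,3,0],[0,0,4,0],[0,0,4,0],[-2,0,4,0],[-4,0,2,0],[-4,0,0,0],[0,0,0,0],[0,0,0,0],[0,0,0,0]]])

```text
time_s: 20.6
tool_pos: [427.0, 282.0, 222.3]
eef_rot: [0.001, -0.043, 0.999, 0.0]
ft_force: [-0.0, -0.2, 0.3]
gripper_width: 61.3
grip_force: 0.0
```

```bash
python3 - <<'E'
from h import *
p,W=cloud('scene'); cv2.imwrite('pics/s4.png',cv2.resize(p[140:300,180:450,::-1],None,fx=2.9,fy=2.9,interpolation=2))
p,W=cloud('side')
m=(abs(W[...,0]-526)<30)&(abs(W[...,1]-282)<30)&(W[...,2]>40)&(W[...,2]<90)
w=W[m];print(len(w),np.percentile(w[:,2],[50,95,99]),np.median(w[w[:,2]>57],0))
E
```

```text
191 [51.23533714 64.30433376 65.42499694] [525.12081092 278.02228181  63.28255448]
```

View pics/s4.png

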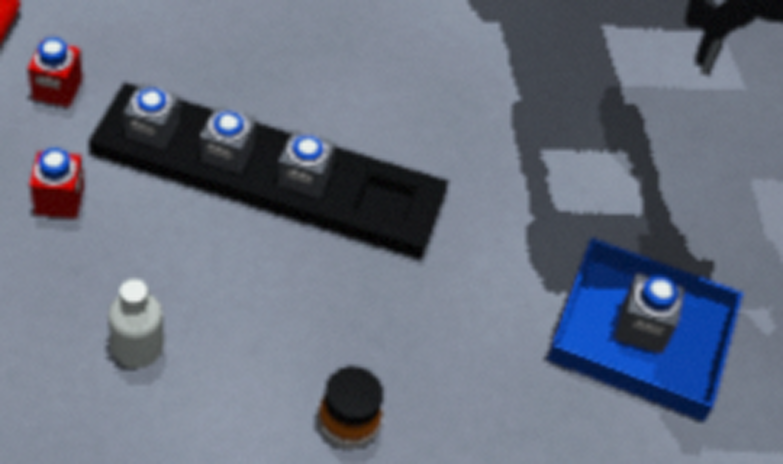

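The module stands upright in the tray at crop pixel (655,310) with its key up, about 64 mm high. The other three are locked in the nest.

```bash
python3 -c "
from plant import r
print(r.close_job())"
```

```text
the job is handed in; nothing more can be done
None
```

The job is handed in at about 21 s: three keys clicked at about 4 N and are locked down in the nest, and the stiff module (9 N at about 0.4 mm, not forced) stands upright with its key up on the tray floor.

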